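# Turn the counter carousel until the bell is at the front

### The job

Turn the counter carousel by pushing gently against its rim or rim pegs until the service bell stands at the front, centred on the pointer that sticks out from under the disc, and leave it resting there. Do not touch or lift any of the four things standing on the carousel; they ride round with it and stay upright, and leave the tin and jars beside it where they are.

Things in the scene. Friction and masses are not known exactly. Their poses are not given: they have to be found in the camera images.
- carousel: Foot of the counter carousel: dark wood, fixed to the worktop, does not turn. Origin: on the turning axis, at worktop height; z up. Its pointer, a flat tongue 26 mm wide, 10 mm high, with a rounded end and a small brass stud, sticks out from under the disc along the foot's -x axis, its end 193 mm from the axis: this is the carousel's front.
- disc_centre (a point): Centre of the top of the carousel's light wooden disc: radius 145 mm, top 28 mm above the worktop. Six upright round pegs, 14 mm thick (heads 16 mm), stand on it 60 degrees apart on a circle of 135 mm radius, their tops 72 mm above the worktop. The things on the disc reach at most 110 mm from the axis and 100 mm above the worktop.
- disc (a joint): Turn of the disc on its foot, rad, counterclockwise from above; more than half a turn is free either way. At 0 one peg stands over the pointer (on the foot's -x side), the others every 60 degrees from it. Light friction: about 1 N at a peg keeps it turning, and it stops within a few degrees when a slow push ends.
- service_bell: The service bell: a white dome with a small knob on top and a black foot, 81 mm across, 64 mm tall. Origin: centre of its underside; z up. It is loose and rides on the disc by friction, its underside 28 mm above the worktop.
- dough_timer: Kitchen timer: a cream round drum with a bar grip on top, 68 mm across, 64 mm tall. Origin: centre of its underside; z up. It is loose and rides on the disc by friction, its underside 28 mm above the worktop.
- rubber_stamp: Rubber stamp: wooden block 30 x 62 mm with a turned wooden handle, 72 mm tall. Origin: centre of its underside; z up. It is loose and rides on the disc by friction, its underside 28 mm above the worktop.
- bottle_stopper: Bottle stopper: brown turned peg shape with a narrower neck, 38 mm across, 57 mm tall. Origin: centre of its underside; z up. It is loose and rides on the disc by friction, its underside 28 mm above the worktop.
- pea_tin: Bystander: food tin, 75 mm across, 58 mm tall, standing on the worktop beside the carousel. Origin: centre of its underside.
- jam_jar: Bystander: short round jar with a screw lid, 62 mm across, 86 mm tall, on the worktop beside the carousel. Origin: centre of its underside.
- honey_jar: Bystander: taller jar with a screw lid, 58 x 62 mm, 99 mm tall, on the worktop beside the carousel. Origin: centre of its underside.
Mind the look-alikes: they are no part of the job. Leave any blue or turquoise look-alike of the dough_timer alone.

How it is judged:
By the outcome, as a careful person would: the job done as asked, in the order asked, and still so for the second after the job is handed in, with the robot touching nothing.
It also fails if it takes over 51 s, if anything falls off the work surface, if the arm or the gripper's body presses on something with over 40 N, if the wrist force passes 120 N, or if a joint passes its speed limit or range.

### The arm

A 7-joint arm with a two-finger parallel gripper is mounted at the origin on a cart in front of the work surface, level with it; the furniture and walls round the work are solid. World frame = base frame: x ahead of the robot, y to its left, z up, the work surface at z = 0. Lengths are in mm, angles in rad, forces in N, time in s.
With the tool pointing down it reaches from about 425 to 1025 mm from the base axis. Payload 9.4 kg.
Tool frame: the origin (TCP) lies at the very end of the fingers, on their centre line; the grasp point (between the pads) lies 19 mm behind it; z points along the fingers, y is the line along which they close (so a half turn about z gives the same grasp; the last joint's range is limited). The gripper opens to 93 mm and grips with 3 to 60 N. Pads are 15 mm wide; open, the fingers measure 128 mm over their backs; the gripper's body (75 mm by 188 mm) begins 65 mm behind the grasp point.
Start: joints at [1.142, 0.599, -0.003, 1.599, 0.002, 0.943, -0.08], TCP at [249.816, -680.6, 218.618] pointing down, gripper open.
Joint ranges: [-2.57, 2.57], [-0.35, 1.97], [-1.29, 1.29], [0.11, 2.56], [-1.05, 4.19], [0.11, 1.86], [-2.63, 2.63]. Speed limits (rad/s): [2.22, 2.22, 3.01, 3.01, 3.14, 3.14, 3.14].

### API

Orientations are given as a unit quaternion [x, y, z, w].
In Python, from station import state, optics, order gives the robot as it stands. The module is installed in compiled form; this text tells all that it offers.
- The arm moves only by the shell command python3 -m jog 'ROWS' [OPENING] [FORCE]. ROWS is JSON, a list of rows, each an object with "delta_pos": the shift along the world's x, y, z in mm, a list of three; "spin": the turn about the world's z in degrees. In form: [{"delta_pos": [dx, dy, dz], "spin": spin}, ...]. A call has 1 to 5 rows; each row is the pose to reach, as a shift and turn from the pose commanded when the call began; what a row does not reach only later rows make up. A row lasts 1/8 s, in which the tool goes at most 62.5 mm and 10.7 degrees, less where a joint would pass 70% of its speed; a pose out of reach is approached as far as the arm can. A call with a gripper value outside its range is refused whole. OPENING is the finger opening in mm, from 0 to 93, set as the call begins (- or left out, the last holds). The fingers move at their own pace and stop on an object; FORCE is the grip in N (left out, the last holds). Time passes only in rows, so rows that repeat a pose let the fingers close. It gives the time, the measured TCP pose, the force, the opening and the grip force at its end, in the units of the state.
- state(): the state, without advancing time (a new reading comes with each control period).
- optics.camera(name): name is "scene" or "side" or "wrist"; returns (picture, depth): 400x640x3 uint8, red, green, blue; 400x640 float32, mm along the optical axis (not along the pixel's ray), 0 where there is no reading.
- optics.calibration(name): a dict with "intrinsics" (3x3 intrinsics, pixels), "world_from_camera" (4x4, takes a point from camera to world coordinates); the wrist camera has in their place "tool_from_camera" (4x4, takes a point from camera to tool coordinates, whose origin is the TCP and whose axes are the flange's). Camera axes: x right, y down, z forward; pixel columns grow to the right and rows downward; lengths in mm; the calibration is good to about 2 mm. A picture is of the moment at which its call begins: read the wrist's pose just before it. calibration takes no time and is no camera call.
- order.sign_off(): hands the job in; it is judged then, once.
The state is a dict: "time_s": time; "joint_pos": joint angles; "dq": joint speeds; "tau": joint torques, N m; "tool_pos": TCP position; "tcp_rot": TCP orientation; "force": force on the tool from outside, world axes, zero at the start; "ft_torque": the same for the moment, N m; "width": finger opening in mm; "gripper_force": force on a finger pad.
Only numpy, scipy, OpenCV 4.12 (cv2) and the standard library are available. Lean on these libraries where they do the work, as an engineer would, in place of code of your own. Each camera call takes 0.05 s, during which the arm holds its last target. There are 200 camera calls.

## Working session

There is one attempt and no reset: what is moved stays moved. The work goes in short steps, Python scripts to look and compute and a shell command to move; the robot and the scene stay as the last step left them, time stands still between calls to the robot, and variables do not carry over. Pictures are saved under pics/ and viewed, at most 10 in all, crops included, and the job is handed in when it is done.

```bash
mkdir -p pics; cat > h.py <<'E'
import numpy as np, cv2
from station import state, optics, order
def grab(n,f=None):
    p,d=optics.camera(n); 
    if f: cv2.imwrite('pics/'+f,cv2.cvtColor(p,cv2.COLOR_RGB2BGR))
    return p,d
def onplane(n,uv,z):
    c=optics.calibration(n);K=np.array(c['intrinsics']);T=np.array(c['world_from_camera'])
    r=T[:3,:3]@np.linalg.inv(K)@np.array([uv[0],uv[1],1.]);o=T[:3,3]
    return o+r*(z-o[2])/r[2]
def cloud(n,d):
    c=optics.calibration(n);K=np.array(c['intrinsics']);T=np.array(c['world_from_camera'])
    v,u=np.indices(d.shape);P=np.stack([(u-K[0,2])/K[0,0]*d,(v-K[1,2])/K[1,1]*d,d],-1)
    return P@T[:3,:3].T+T[:3,3]
E
python3 - <<'E'
from h import *
for n in('scene','side'):
    p,d=grab(n,n+'0.png'); c=optics.calibration(n);print(n,np.round(c['world_from_camera'],3).tolist(),np.round(c['intrinsics'],1).tolist())
s=state();print(s)
E
```

```text
scene [[-0.741, -0.31, 0.595, -156.767], [-0.671, 0.316, -0.671, 849.139], [0.02, -0.897, -0.443, 633.044], [0.0, 0.0, 0.0, 1.0]] [[447.4, 0.0, 322.7], [0.0, 447.4, 209.6], [0.0, 0.0, 1.0]]
side [[0.997, -0.063, 0.054, 534.31], [-0.08, -0.554, 0.829, -1074.484], [-0.023, -0.83, -0.557, 787.864], [0.0, 0.0, 0.0, 1.0]] [[456.7, 0.0, 328.4], [0.0, 456.7, 195.6], [0.0, 0.0, 1.0]]
{'time_s': 0.1, 'joint_pos': array([ 1.14231061,  0.60002442, -0.00256766,  1.59998093,  0.00181289,
        0.94289421, -0.07977842]), 'dq': array([ 5.22474793e-05, -1.92810803e-03,  3.46330833e-05, -1.33194729e-03,
        1.57578021e-03, -2.91714039e-04, -8.88105715e-04]), 'tau': array([ 2.71587327e-03, -7.66563177e+01,  1.50113247e+00, -2.52941197e+01,
       -5.23535488e-02,  1.35711787e-02,  7.73553074e-05]), 'tool_pos': array([ 249.68167569, -680.22945255,  217.88555015]), 'tcp_rot': array([ 9.84561067e-01,  1.75040224e-01, -1.72666556e-04, -6.29085565e-04]), 'force': array([-0.19008783,  0.27776733,  0.00758613]), 'ft_torque': array([ 0.01381069,  0.01674465, -0.01090012]), 'gripper_force': 0.0, 'width': 92.92046492054534}
```

View pics/scene0.png

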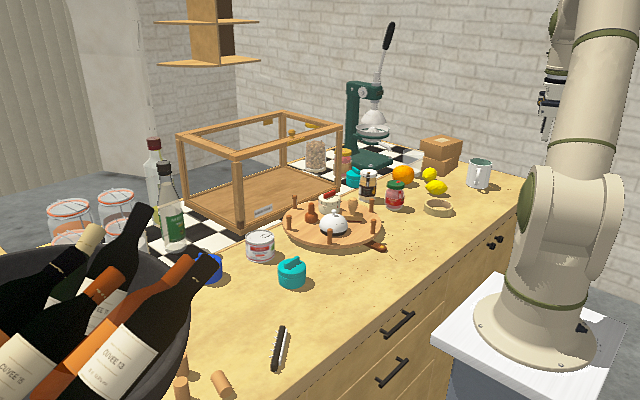

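View pics/side0.png

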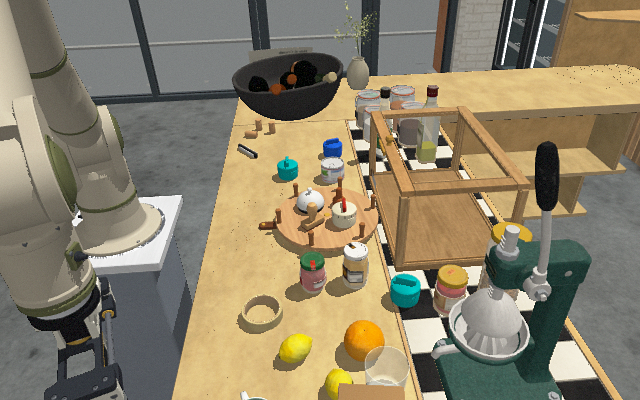

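The scene view shows the carousel around (335,225), with the white bell at (333,225), the pointer at (375,245), the tin at (260,246) and the jars at (367,183) and (396,195). In the side view the disc is at (326,218), the bell at (308,202), the pointer at (268,225) and the jars at (312,272) and (355,265). Next I'll measure these.

```bash
python3 - <<'E'
from h import *
a=[]
for n,(u,v) in(('scene',(240,160)),('side',(250,165))):
    im=cv2.imread(f'pics/{n}0.png')[v:v+130,u:u+160]
    a.append(cv2.resize(im,None,fx=4.5,fy=4.5,interpolation=cv2.INTER_CUBIC)[:, :720]); cv2.imwrite(f'pics/{n}c.png',a[-1])
for n in('scene','side'):
    p,d=grab(n);P=cloud(n,d)
    hsv=cv2.cvtColor(p,cv2.COLOR_RGB2HSV)
    X=P[...,0];Y=P[...,1];Z=P[...,2]
    roi=np.zeros(d.shape,bool);roi[165:295,240:420]=1
    m=roi&(d>0)&(abs(Z-28)<5)
    # disc top: circle fit to hull of largest component
    nn,l,s,c=cv2.connectedComponentsWithStats(m.astype(np.uint8)); k=1+s[1:,4].argmax()
    q=P[l==k][:,:2].astype(np.float32); (cx,cy),r=cv2.minEnclosingCircle(q); print(n,'disc',cx,cy,r,len(q))
    w=roi&(hsv[...,1]<45)&(hsv[...,2]>150)&(Z>35)&(np.hypot(X-cx,Y-cy)<115)
    nn,l,s,c=cv2.connectedComponentsWithStats(w.astype(np.uint8))
    for k in range(1,nn):
        if s[k,4]>25: print(' white',c[k],s[k],P[l==k].mean(0).round(1),P[l==k].min(0).round(),P[l==k].max(0).round())
E
```

```text
scene disc 724.8248901367188 -105.14177703857422 294.7493896484375 2586
 white [326.41509434 197.98113208] [319 194  18   8  53] [637.6 -61.2  75.6] [615. -90.  73.] [669. -43.  78.]
side disc 595.0299682617188 -39.42132568359375 147.29823303222656 3337
 white [310.82704403 198.03144654] [298 187  26  22 318] [554.1  -7.9  67.2] [518. -30.  43.] [589.  41.  95.]
 white [349.86407767 208.39805825] [344 202  12  13 103] [655.6 -84.   77.2] [ 637. -108.   74.] [671. -53.  81.]
```

View pics/scenec.png

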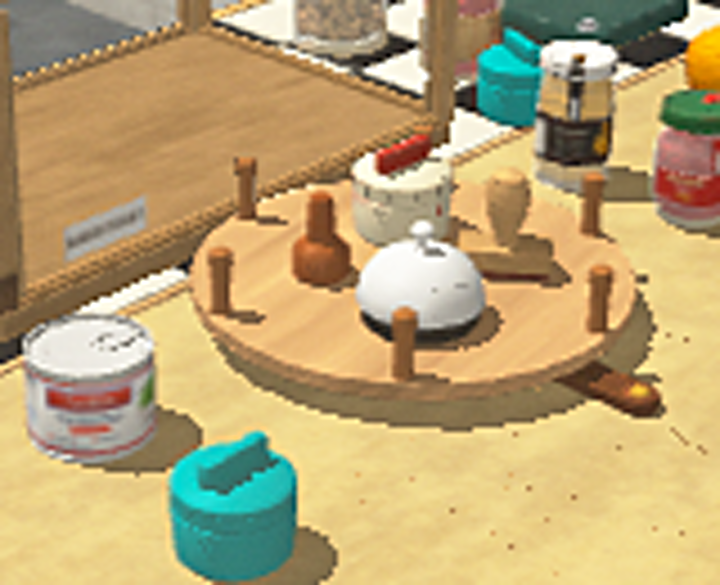

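View pics/sidec.png

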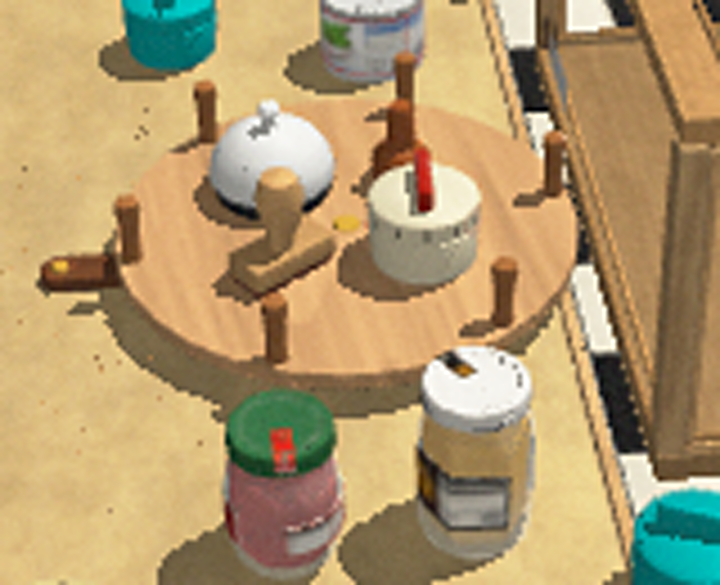

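The crops give matching features. In the side crop the peg tops are at (127,200), (206,86), (405,57), (555,136), (505,263) and (275,298), the stud is at (61,266) and the knob at (268,104). In the scene crop the same pegs (the 505,263 one is hidden) are at (600,268), (403,311), (219,251), (245,160) and (593,176), the stud is at (642,393) and the knob at (423,230).

```bash
python3 - <<'E'
from h import *
from scipy.optimize import least_squares
def ray(n,uv):
    a=onplane(n,uv,0);b=onplane(n,uv,100);return a,(b-a)/np.linalg.norm(b-a)
def tri(s,d):
    A=0;b=0;L=[ray('scene',(s[0]/4.5+240,s[1]/4.5+160)),ray('side',(d[0]/4.5+250,d[1]/4.5+165))]
    for o,r in L:
        M=np.eye(3)-np.outer(r,r);A=A+M;b=b+M@o
    x=np.linalg.solve(A,b);return x,max(np.linalg.norm((np.eye(3)-np.outer(r,r))@(x-o)) for o,r in L)
N=[('D',(600,268),(127,200)),('C',(403,311),(206,86)),('B',(219,251),(405,57)),('A',(245,160),(555,136)),('E',(593,176),(275,298)),
('stud',(642,393),(61,266)),('knob',(423,230),(268,104)),('tin',(90,335),(374,5)),('jam',(700,108),(280,432)),('honey',(582,58),(478,388)),('turq',(233,470),(170,5)),('stopper',(319,197),(400,106)),('stamp',(508,177),(279,180))]
R={}
for k,a,b in N: R[k],e=tri(a,b);print(k,R[k].round(1),round(e,1))
pg=np.array([R[k][:2] for k in 'DCBAE'])
f=least_squares(lambda q:np.hypot(*(pg-q).T)-135,[595,-39]).x
print('centre',f,np.hypot(*(pg-f).T).round(1))
for k in R: v=R[k][:2]-f;print(k,'r %.1f ang %.1f'%(np.hypot(*v),np.degrees(np.arctan2(v[1],v[0]))%360))
print('brass centre',onplane('side',(346/4.5+250,223/4.5+165),28))
E
```

```text
D [462.4 -57.   69.2] 0.9
C [512.8  67.   68.8] 0.8
B [645.6  87.7  68.5] 1.1
A [729.4 -17.6  68.9] 1.0
E [ 546.2 -162.2   69.1] 1.5
stud [414.7 -39.5   9. ] 2.4
knob [550.5   8.3  88.5] 2.3
tin [637.5 194.5  51.8] 3.9
jam [ 544.1 -286.4   80.9] 0.4
honey [ 645.3 -279.3   93.5] 2.0
turq [490.1 224.9  42.2] 1.6
stopper [635.    9.1  81.6] 0.5
stamp [554.1 -80.1  92.8] 1.0
centre [596.44405001 -37.92582964] [135.4 134.2 134.9 134.5 134.1]
D r 135.4 ang 188.1
C r 134.2 ang 128.6
B r 134.9 ang 68.6
A r 134.5 ang 8.7
E r 134.1 ang 248.0
stud r 181.8 ang 180.5
knob r 65.1 ang 134.8
tin r 236.0 ang 80.0
jam r 253.9 ang 258.1
honey r 246.2 ang 281.4
turq r 283.5 ang 112.0
stopper r 60.8 ang 50.6
stamp r 59.8 ang 224.9
brass centre [596.18448568 -37.97577233  28.        ]
```

Turn needed is about +45.7° (bell at 134.8°, pointer at 180.5°). I'll straddle peg C at (513,67) with the fingers set tangentially and lead it round the arc.

```bash
for i in 1 2 3; do python3 -m jog '[{"delta_pos":[18,50,0],"spin":7.2},{"delta_pos":[35,100,0],"spin":14.4},{"delta_pos":[53,149,0],"spin":21.6},{"delta_pos":[70,199,0],"spin":28.8},{"delta_pos":[88,249,0],"spin":36}]' 40; done; python3 -m jog '[{"delta_pos":[0,0,0],"spin":0},{"delta_pos":[0,0,0],"spin":0}]'
```

```text
time_s: 0.82
tool_pos: [338.2, -430.0, 218.7]
tcp_rot: [0.881, 0.472, -0.0, 0.0]
force: [0.6, -1.3, 0.8]
width: 47.7
gripper_force: 0.0
time_s: 1.45
tool_pos: [426.1, -181.1, 218.8]
tcp_rot: [0.692, 0.722, 0.0, 0.0]
force: [0.7, -0.1, 1.2]
width: 39.5
gripper_force: 0.0
time_s: 2.08
tool_pos: [514.2, 67.9, 218.7]
tcp_rot: [0.435, 0.9, -0.0, 0.0]
force: [1.0, 0.3, 0.1]
width: 39.8
gripper_force: 0.0
time_s: 2.33
tool_pos: [513.4, 65.8, 218.3]
tcp_rot: [0.437, 0.899, -0.0, -0.0]
force: [0.3, -0.4, 0.2]
width: 40.0
gripper_force: 0.0
```

```bash
cat >> h.py <<'E'
from scipy.spatial.transform import Rotation as Ro
def wcam():
    s=state();c=optics.calibration('wrist');T=np.eye(4);T[:3,:3]=Ro.from_quat(s['tcp_rot']).as_matrix();T[:3,3]=s['tool_pos']
    return T@np.array(c['tool_from_camera']),np.array(c['intrinsics'])
E
python3 - <<'E'
from h import *
T,K=wcam();p,d=grab('wrist','w0.png');np.savez('w0',T=T,K=K,d=d)
for P in((513,67,72),(462.4,-57,72),(550,8,92),(596,-38,28),(414.7,-39.5,10)):
    q=np.linalg.inv(T)@np.array([*P,1]);q=K@q[:3];print(P,(q[:2]/q[2]).round())
E
```

```text
(513, 67, 72) [313. 185.]
(462.4, -57, 72) [198. 249.]
(550, 8, 92) [306. 260.]
(596, -38, 28) [314. 286.]
(414.7, -39.5, 10) [190. 193.]
```

View pics/w0.png

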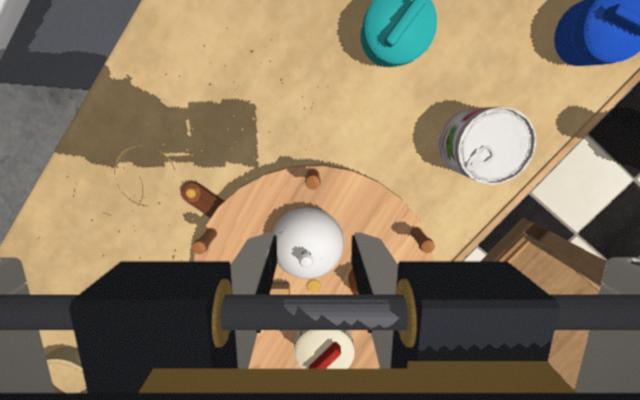

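The wrist view confirms peg C at (313,180), between the fingers. The bell knob is at (305,260), the stud at (191,193) and the disc centre at (314,286), all close to the predictions. Descending.

```bash
python3 -m jog '[{"delta_pos":[0,0,-40],"spin":0},{"delta_pos":[0,0,-80],"spin":0},{"delta_pos":[0,0,-110],"spin":0},{"delta_pos":[0,0,-130],"spin":0},{"delta_pos":[0,0,-142],"spin":0}]'; python3 -m jog '[{"delta_pos":[0,0,-12],"spin":0},{"delta_pos":[0,0,-24],"spin":0},{"delta_pos":[0,0,-32],"spin":0},{"delta_pos":[0,0,-32],"spin":0}]'
python3 - <<'E'
import numpy as np
c=np.array([596.4,-38]);p=np.array([513.8,66.4]);v=p-c;r=np.hypot(*v);a0=np.degrees(np.arctan2(v[1],v[0]));print(r,a0)
for t in list(range(0,61,2)):
    a=np.radians(a0+t);print(t,(c+135*np.array([np.cos(a),np.sin(a)])-p).round(1))
E
```

```text
time_s: 3.0
tool_pos: [513.3, 64.8, 75.8]
tcp_rot: [0.438, 0.899, -0.001, -0.0]
force: [1.0, 1.1, -0.3]
width: 39.6
gripper_force: 0.0
time_s: 3.5
tool_pos: [513.6, 66.5, 44.2]
tcp_rot: [0.437, 0.899, -0.0, -0.0]
force: [-0.2, 0.2, -0.7]
width: 39.8
gripper_force: 0.0
133.12445305051963 128.35061300856015
0 [-1.2  1.5]
2 [-4.8 -1.5]
4 [-8.3 -4.6]
6 [-11.8  -7.9]
8 [-15.1 -11.2]
10 [-18.3 -14.7]
12 [-21.3 -18.3]
14 [-24.3 -21.9]
16 [-27.1 -25.7]
18 [-29.8 -29.6]
20 [-32.3 -33.6]
22 [-34.7 -37.6]
24 [-37.  -41.8]
26 [-39.1 -46. ]
28 [-41.1 -50.2]
30 [-42.9 -54.6]
32 [-44.5 -59. ]
34 [-46.  -63.5]
36 [-47.4 -68. ]
38 [-48.6 -72.5]
40 [-49.6 -77.1]
42 [-50.5 -81.8]
44 [-51.2 -86.4]
46 [-51.7 -91.1]
48 [-52.1 -95.8]
50 [ -52.3 -100.5]
52 [ -52.4 -105.2]
54 [ -52.3 -109.9]
56 [ -52.  -114.6]
58 [ -51.6 -119.3]
60 [ -51. -124.]
```

```bash
python3 -m jog '[{"delta_pos":[-4.8,-1.5,0],"spin":2},{"delta_pos":[-6.6,-3,0],"spin":3},{"delta_pos":[-8.3,-4.6,0],"spin":4},{"delta_pos":[-10,-6.2,0],"spin":5},{"delta_pos":[-11.8,-7.9,0],"spin":6}]'
python3 -m jog '[{"delta_pos":[-1.7,-1.7,0],"spin":1},{"delta_pos":[-4.0,-4.2,0],"spin":2.5},{"delta_pos":[-6.5,-6.8,0],"spin":4},{"delta_pos":[-9.5,-10.4,0],"spin":6},{"delta_pos":[-12.5,-14,0],"spin":8}]'
python3 -m jog '[{"delta_pos":[-2.8,-3.8,0],"spin":2},{"delta_pos":[-5.5,-7.7,0],"spin":4},{"delta_pos":[-8.0,-11.7,0],"spin":6},{"delta_pos":[-10.4,-15.7,0],"spin":8},{"delta_pos":[-12.7,-19.9,0],"spin":10}]'
python3 - <<'E'
from h import *
s=state();v=s['tool_pos'][:2]-np.array([596.4,-38]);print(np.hypot(*v),np.degrees(np.arctan2(v[1],v[0])))
grab('side','s1.png');im=cv2.imread('pics/s1.png')[165:295,250:410];cv2.imwrite('pics/s1c.png',cv2.resize(im,None,fx=4.5,fy=4.5,interpolation=cv2.INTER_CUBIC))
E
```

```text
time_s: 4.12
tool_pos: [502.0, 58.4, 44.7]
tcp_rot: [0.389, 0.921, 0.0, 0.0]
force: [-0.8, -0.5, 0.3]
width: 40.0
gripper_force: 0.0
time_s: 4.75
tool_pos: [489.2, 44.3, 44.6]
tcp_rot: [0.323, 0.946, -0.0, -0.0]
force: [0.9, 0.3, 0.2]
width: 40.1
gripper_force: 0.4
time_s: 5.38
tool_pos: [476.6, 24.3, 44.6]
tcp_rot: [0.239, 0.971, -0.0, -0.0]
force: [0.4, 1.5, -0.2]
width: 40.0
gripper_force: 0.4
135.0069669243158 152.51559549811586
```

View pics/s1c.png

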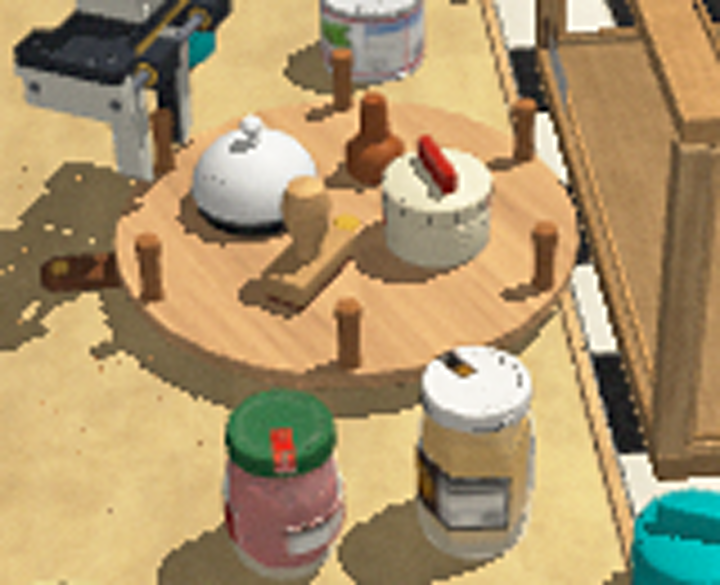

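The disc turned about 18° and everything is still upright, with the bell knob now at (250,128). Continuing.

```bash
python3 -m jog '[{"delta_pos":[-2.1,-4.2,0],"spin":2},{"delta_pos":[-4.1,-8.4,0],"spin":4},{"delta_pos":[-5.9,-12.8,0],"spin":6},{"delta_pos":[-7.5,-17.2,0],"spin":8},{"delta_pos":[-9,-21.7,0],"spin":10}]'
python3 -m jog '[{"delta_pos":[-1.4,-4.5,0],"spin":2},{"delta_pos":[-2.6,-9,0],"spin":4},{"delta_pos":[-3.6,-13.6,0],"spin":6},{"delta_pos":[-4.5,-18.3,0],"spin":8},{"delta_pos":[-4.9,-20.6,0],"spin":9}]'
python3 -m jog '[{"delta_pos":[-0.3,-2.3,0],"spin":1},{"delta_pos":[-0.6,-4.6,0],"spin":2},{"delta_pos":[-0.7,-5.8,0],"spin":2.5},{"delta_pos":[-0.7,-5.8,0],"spin":2.5},{"delta_pos":[-0.7,-5.8,0],"spin":2.5}]'
python3 - <<'E'
from h import *
s=state();v=s['tool_pos'][:2]-np.array([596.4,-38]);print(np.hypot(*v),np.degrees(np.arctan2(v[1],v[0])))
for n,(u,w) in(('scene',(240,160)),('side',(250,165))):
    grab(n,n+'2.png');im=cv2.imread(f'pics/{n}2.png')[w:w+130,u:u+160]
    cv2.imwrite(f'pics/{n}2c.png',cv2.resize(im,None,fx=3.6,fy=3.6,interpolation=cv2.INTER_CUBIC))
a=[cv2.imread(f'pics/{n}2c.png')for n in('scene','side')]
o=np.vstack([cv2.resize(x,None,fx=.64,fy=.64) for x in a]);print(o.shape);cv2.imwrite('pics/both2.png',o)
E
```

```text
time_s: 6.05
tool_pos: [467.6, 2.6, 44.6]
tcp_rot: [0.154, 0.988, -0.0, -0.0]
force: [0.2, 1.0, 0.7]
width: 40.0
gripper_force: 0.4
time_s: 6.68
tool_pos: [462.8, -18.2, 44.6]
tcp_rot: [0.077, 0.997, -0.0, -0.0]
force: [0.1, 0.8, -0.5]
width: 40.1
gripper_force: 0.4
time_s: 7.3
tool_pos: [462.3, -23.5, 44.6]
tcp_rot: [0.055, 0.998, -0.0, 0.0]
force: [-0.3, 0.1, 0.3]
width: 40.0
gripper_force: 0.0
134.89999821513513 173.8449742038244
(600, 369, 3)
```

View pics/side2c.png

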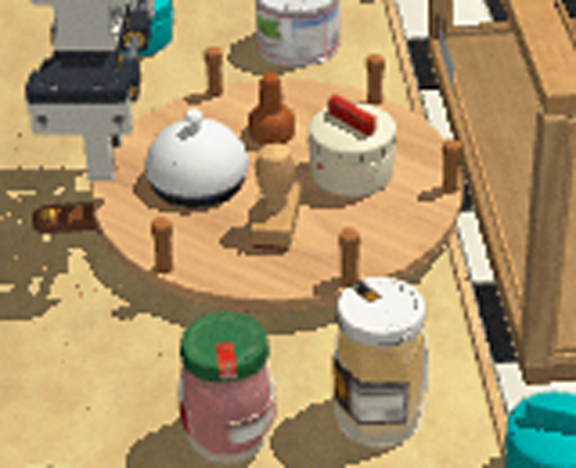

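The side view shows the knob at (194,118) and pegs at (215,53), (375,62), (452,148), (348,236) and (163,224). All items are upright. Computing the remaining turn.

```bash
python3 - <<'E'
from h import *
c=np.array([596.4,-38])
def A(n,uv,f,o,z):
    v=onplane(n,(uv[0]/f+o[0],uv[1]/f+o[1]),z)[:2]-c;return np.hypot(*v).round(1),np.degrees(np.arctan2(v[1],v[0]))%360
so=(250,165)
for t in((215,53),(375,62),(452,148),(348,236),(163,224)): r,a=A('side',t,3.6,so,69);print('peg',r,a,(a-8.4)%60)
print('knob0',A('side',(268,104),4.5,so,88.5),'now',A('side',(194,118),3.6,so,88.5),A('side',(250,128),4.5,so,88.5))
# knob/dome in scene and side by colour
for n in('scene','side'):
    for f in('0','2'):
        p=cv2.imread(f'pics/{n}{f}.png');h=cv2.cvtColor(p,cv2.COLOR_BGR2HSV)
        m=((h[...,1]<35)&(h[...,2]>140)).astype(np.uint8);m[:180]=0;m[250:]=0;m[:,:285]=0;m[:,380:]=0
        k,l,s,cc=cv2.connectedComponentsWithStats(m)
        for j in range(1,k):
            if s[j,4]>100: print(n,f,s[j],cc[j].round(1))
E
```

```text
peg 131.8 108.09513728385326 39.695137283853256
peg 130.9 47.17303219476939 38.77303219476939
peg 135.1 346.36363699560866 37.96363699560868
peg 136.2 287.51994261323057 39.11994261323059
peg 134.9 228.95176279141316 40.551762791413154
knob0 (np.float64(65.8), np.float64(132.0193834734469)) now (np.float64(61.8), np.float64(178.20402132784497)) (np.float64(60.8), np.float64(157.89052211278707))
scene 0 [319 209  28  24 423] [333.2 222.2]
scene 2 [368 180  12  13 124] [373.3 185.6]
scene 2 [333 199  30  37 621] [347.6 218.1]
side 0 [298 187  26  24 343] [310.2 198.7]
side 0 [344 242  24   8 120] [356.4 246.2]
side 2 [292 195  27  24 456] [304.6 208.3]
side 2 [344 242  24   8 120] [356.4 246.2]
```

```bash
python3 -m jog '[{"delta_pos":[-0.2,-2.5,0],"spin":1},{"delta_pos":[-0.4,-5,0],"spin":2},{"delta_pos":[-0.5,-7.3,0],"spin":3},{"delta_pos":[-0.6,-9.4,0],"spin":4},{"delta_pos":[-0.6,-9.4,0],"spin":4}]'
python3 -m jog '[{"delta_pos":[0,6,0],"spin":0},{"delta_pos":[0,10,0],"spin":0},{"delta_pos":[0,10,0],"spin":0}]'
python3 -m jog '[{"delta_pos":[0,0,15],"spin":0},{"delta_pos":[0,0,45],"spin":0},{"delta_pos":[0,0,90],"spin":0},{"delta_pos":[0,0,140],"spin":0},{"delta_pos":[0,0,180],"spin":0}]'
python3 -m jog '[{"delta_pos":[0,-17,0],"spin":0},{"delta_pos":[0,-17,0],"spin":0},{"delta_pos":[0,-17,0],"spin":0}]' 93
python3 - <<'E'
from h import *
T,K=wcam();p,d=grab('wrist','w3.png');np.savez('w3',T=T,K=K,d=d)
for n in('scene','side'): grab(n,n+'3.png')
E
```

```text
time_s: 8.02
tool_pos: [461.6, -33.3, 44.6]
tcp_rot: [0.021, 1.0, -0.0, -0.0]
force: [0.1, 0.2, 0.5]
width: 40.0
gripper_force: 0.0
time_s: 8.4
tool_pos: [461.7, -22.3, 44.7]
tcp_rot: [0.02, 1.0, 0.0, 0.0]
force: [-0.5, -1.1, -1.0]
width: 39.9
gripper_force: 0.0
time_s: 9.02
tool_pos: [461.5, -22.8, 226.4]
tcp_rot: [0.02, 1.0, -0.0, 0.0]
force: [1.1, -0.2, -0.9]
width: 40.2
gripper_force: 0.0
time_s: 9.4
tool_pos: [460.9, -40.0, 223.5]
tcp_rot: [0.021, 1.0, 0.0, -0.001]
force: [0.4, -0.2, 0.2]
width: 65.8
gripper_force: 0.0
```

View pics/w3.png

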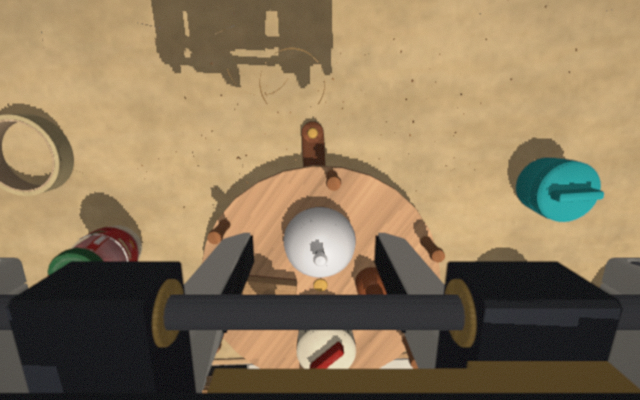

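The wrist view is nearly aligned with the pointer: stud (313,133), dome centre about (320,242), knob (320,260), axis dot (320,285).

```bash
python3 - <<'E'
from h import *
z=np.load('w3.npz');T,K=z['T'],z['K']
p=cv2.imread('pics/w3.png');h=cv2.cvtColor(p,cv2.COLOR_BGR2HSV)
def pl(uv,zz):
    r=T[:3,:3]@np.linalg.inv(K)@np.array([*uv,1.]);o=T[:3,3];return (o+r*(zz-o[2])/r[2])[:2]
def blob(m,box):
    q=np.zeros(m.shape,np.uint8);x0,y0,x1,y1=box;q[y0:y1,x0:x1]=m[y0:y1,x0:x1]
    k,l,s,c=cv2.connectedComponentsWithStats(q);j=1+s[1:,4].argmax();return (l==j).astype(np.uint8),c[j],s[j]
yel=((h[...,0]>15)&(h[...,0]<32)&(h[...,1]>150)&(h[...,2]>140))
_,st,s1=blob(yel,(300,122,326,145));_,ce,s2=blob(yel,(308,278,332,293))
m,do,s3=blob((h[...,1]<50)&(h[...,2]>95),(270,195,370,290))
cn=max(cv2.findContours(m,0,1)[0],key=cv2.contourArea);(cx,cy),r=cv2.minEnclosingCircle(cn)
print(st,s1,ce,s2,do,s3,(cx,cy),r)
S=pl(st,10);C=pl(ce,28);c0=np.array([596.4,-38.]);B=pl((cx,cy),45);Kn=pl((320,260),91);G=[pl(q,72) for q in((334,176),(214,237),(434,252))]
print('stud',S,'centre',C,'dome',B,'knob',Kn,'cam',T[:3,3])
an=lambda q,c:np.degrees(np.arctan2(*(q-c)[::-1]))%360
for c in(C,c0):
    print('stud',an(S,c),'dome',an(B,c),'knob',an(Kn,c),'pegs',[an(g,c).round(1) for g in G])
E
```

```text
[312.46835443 132.96202532] [308 128  10  11  79] [320.20192308 284.54807692] [314 280  13  11 104] [319.18420382 241.75133758] [ 284  207   71   71 3925] (319.05908203125, 241.66378784179688) 35.7716178894043
stud [415.82550407 -38.90578239] centre [595.4286546  -37.26321635] dome [532.53388242 -36.5545936 ] knob [532.72961415 -36.44526496] cam [389.32016985 -37.14166927 389.57658612]
stud 180.52398567600676 dome 179.3544872921201 knob 179.25258020215466 pegs [np.float64(172.9), np.float64(231.7), np.float64(115.8)]
stud 180.2873997941676 dome 178.70351362494085 knob 178.60120122678853 pegs [np.float64(172.6), np.float64(231.2), np.float64(116.0)]
```

About 1.2–1.4° remains. I'll go back down on the same line and nudge about 3 mm more at the rim, very slowly.

```bash
python3 -m jog '[{"delta_pos":[0,17,0],"spin":0},{"delta_pos":[0,17,0],"spin":0},{"delta_pos":[0,17,0],"spin":0},{"delta_pos":[0,17,0],"spin":0},{"delta_pos":[0,17,0],"spin":0}]' 40
python3 -m jog '[{"delta_pos":[0,0,-40],"spin":0},{"delta_pos":[0,0,-85],"spin":0},{"delta_pos":[0,0,-125],"spin":0},{"delta_pos":[0,0,-155],"spin":0},{"delta_pos":[0,0,-180],"spin":0}]'
python3 -m jog '[{"delta_pos":[0,-3,0],"spin":0},{"delta_pos":[0,-6,0],"spin":0},{"delta_pos":[0,-8,0],"spin":0},{"delta_pos":[0,-9,0],"spin":0},{"delta_pos":[0,-9.6,0],"spin":0}]'
python3 -m jog '[{"delta_pos":[0,-0.7,0],"spin":0},{"delta_pos":[0,-1.4,0],"spin":0},{"delta_pos":[0,-2.1,0],"spin":0},{"delta_pos":[0,-2.8,0],"spin":0},{"delta_pos":[0,-3.4,0],"spin":0}]'
python3 -m jog '[{"delta_pos":[0,0,0],"spin":0},{"delta_pos":[0,6,0],"spin":0},{"delta_pos":[0,13,0],"spin":0},{"delta_pos":[0,13,0],"spin":0}]'
python3 -m jog '[{"delta_pos":[0,0,15],"spin":0},{"delta_pos":[0,0,45],"spin":0},{"delta_pos":[0,0,90],"spin":0},{"delta_pos":[0,0,140],"spin":0},{"delta_pos":[0,0,180],"spin":0}]'
python3 -m jog '[{"delta_pos":[0,-17,0],"spin":0},{"delta_pos":[0,-17,0],"spin":0},{"delta_pos":[0,-17,0],"spin":0},{"delta_pos":[0,-17,0],"spin":0}]' 93
python3 - <<'E'
from h import *
T,K=wcam();p,d=grab('wrist','w4.png')
p=cv2.imread('pics/w4.png');h=cv2.cvtColor(p,cv2.COLOR_BGR2HSV)
def pl(uv,zz):
    r=T[:3,:3]@np.linalg.inv(K)@np.array([*uv,1.]);o=T[:3,3];return (o+r*(zz-o[2])/r[2])[:2]
def blob(m,box):
    q=np.zeros(m.shape,np.uint8);x0,y0,x1,y1=box;q[y0:y1,x0:x1]=m[y0:y1,x0:x1]
    k,l,s,c=cv2.connectedComponentsWithStats(q);j=1+s[1:,4].argmax();return (l==j).astype(np.uint8),c[j],s[j]
yel=((h[...,0]>15)&(h[...,0]<32)&(h[...,1]>150)&(h[...,2]>140))
_,st,s1=blob(yel,(300,122,326,145));_,ce,s2=blob(yel,(308,278,332,293))
m,do,s3=blob((h[...,1]<50)&(h[...,2]>95),(270,195,370,290))
cn=max(cv2.findContours(m,0,1)[0],key=cv2.contourArea);(cx,cy),r=cv2.minEnclosingCircle(cn)
S=pl(st,10);C=pl(ce,28);B=pl((cx,cy),45)
print(st,ce,(cx,cy),r,S,C,B,state()['time_s'])
an=lambda q,c:np.degrees(np.arctan2(*(q-c)[::-1]))%360
for c in(C,np.array([596.4,-38.])):print(an(S,c),an(B,c))
E
```

```text
time_s: 10.18
tool_pos: [461.6, -23.1, 224.6]
tcp_rot: [0.021, 1.0, -0.0, 0.0]
force: [0.5, 0.2, 0.3]
width: 41.2
gripper_force: 0.0
time_s: 10.8
tool_pos: [461.5, -23.0, 43.3]
tcp_rot: [0.021, 1.0, 0.0, -0.0]
force: [0.7, -0.6, 0.6]
width: 40.1
gripper_force: 0.0
time_s: 11.42
tool_pos: [461.8, -32.8, 45.0]
tcp_rot: [0.021, 1.0, -0.0, 0.0]
force: [1.1, -0.6, -0.3]
width: 40.0
gripper_force: 0.0
time_s: 12.05
tool_pos: [461.5, -35.9, 44.6]
tcp_rot: [0.02, 1.0, -0.0, -0.0]
force: [-0.8, 0.6, -0.1]
width: 39.9
gripper_force: 0.3
time_s: 12.55
tool_pos: [461.8, -22.0, 44.7]
tcp_rot: [0.02, 1.0, 0.0, 0.0]
force: [0.3, 0.2, -0.8]
width: 39.9
gripper_force: 0.0
time_s: 13.18
tool_pos: [461.5, -22.8, 226.4]
tcp_rot: [0.02, 1.0, -0.0, 0.0]
force: [0.2, -0.6, 0.1]
width: 39.7
gripper_force: 0.0
time_s: 13.68
tool_pos: [461.2, -39.4, 223.8]
tcp_rot: [0.02, 1.0, 0.0, -0.001]
force: [-0.7, -0.6, -0.3]
width: 75.3
gripper_force: 0.0
[311.79761905 132.61904762] [319.49019608 283.87254902] (317.2636413574219, 241.19529724121094) 35.8038215637207 [415.87172892 -39.09798711] [595.11830604 -37.32330641] [532.44666964 -37.84418481] 13.725
180.56725430177994 180.476187449079
180.34847313134406 179.86040546955718
```

View pics/w4.png

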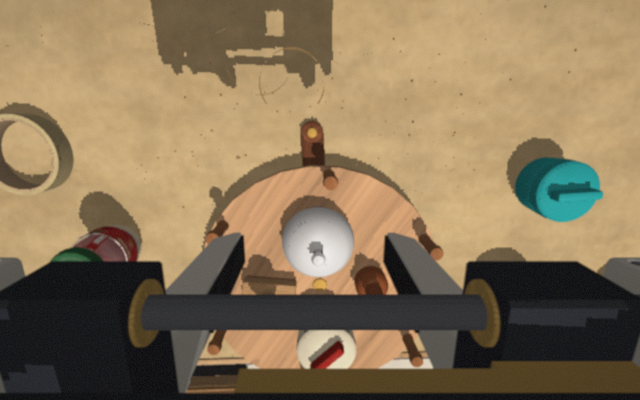

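The final wrist view shows the bell dome (317,241) on the line from the axis (319,284) to the stud (312,133), within about 0.5°. Everything is upright and the gripper is clear.

```bash
python3 -c "
from station import order;print(order.sign_off())"
```

```text
the job is handed in; nothing more can be done
None
```

The bell now stands at the front, within about 0.5° of the pointer by the last wrist-camera measurement. The four things on the carousel stayed upright, nothing beside it was touched, and I handed the job in at about 13.7 s with the gripper clear.

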